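# Clear the welding fixture, slide the bracket home and swing the hold-down over it

### The arm

A 6-joint arm with a two-finger parallel gripper is mounted at the origin on the work surface. World frame = base frame: x ahead of the robot, y to its left, z up, the work surface at z = 0. Lengths are in m, angles in rad, forces in N, time in s.
With the tool pointing down it reaches from about 0.25 to 0.775 m from the base axis. Payload 4 kg.
Tool frame: the origin (TCP) lies midway between the tips of the shut fingers; the grasp point (between the pads) lies 19 mm behind it (robot.hold_point_z is the distance from the TCP to the grasp point, in m); z points along the fingers, y is the line along which they close (so a half turn about z gives the same grasp; the last joint's range is limited). The gripper opens to 94 mm and grips with 3 to 60 N. Pads are 16 mm wide; open, the fingers measure 119 mm over their backs; the gripper's body (75 mm by 177 mm) begins 78 mm behind the grasp point.
Start: joints at [1.168, 0.087, 1.371, -0, 1.684, -0.103], TCP at [0.162, 0.525, 0.206] pointing down, gripper open.
Joint ranges: [-3.1, 3.1], [-0.76, 2.03], [0.27, 2.55], [-1.08, 4.22], [0.17, 2.65], [-2.57, 2.57]. Speed limits (rad/s): [2.79, 2.79, 3.14, 3.14, 3.14, 3.14].

### API

Orientations are given as a unit quaternion [w, x, y, z].
In Python, from plant import status, vision, workorder, spotter, robot gives the robot as it stands. The module is installed in compiled form; this text tells all that it offers.
- The arm moves only by the shell command python3 -m jog 'ROWS' [FORCE]. ROWS is JSON, a list of rows, each a list of 3 entries, a list of its own where there are three numbers: the shift along the world's x, y, z scaled (see below), then the turn, a rotation vector about the world's x, y, z scaled (see below), then the opening, from 0 (shut) to 1 (fully open). In form: [[[tx, ty, tz], [ax, ay, az], hand], ...]. A call has 1 to 8 rows; each row is the pose to reach, as a shift and turn from the pose commanded when the call began, turning the shorter way round; what a row does not reach only later rows make up. The controller multiplies each number of a shift by 0.5 m and each number of a turn by 180 degrees. A row lasts 1/12 s, in which the tool goes at most 41.7 mm and 7.16 degrees, less where a joint would pass 70% of its speed; a pose out of reach is approached as far as the arm can. A call with a number of a shift or a turn outside -1 to 1 is refused whole. A call with a gripper value outside its range is refused whole. The fingers move at their own pace and stop on an object; FORCE is the grip in N (left out, the last holds). Time passes only in rows, so rows that repeat a pose let the fingers close. It gives the time, the measured TCP pose, the force, the opening and the grip force at its end, in the units of the state.
- status.get_obs(): the state, without advancing time (a new reading comes with each control period).
- vision.capture(name): name is "scene" or "top"; returns a dict with "color" (480x640x3 uint8, red, green, blue), "K" (3x3 intrinsics, pixels), "rvec" (rotation vector, rad) and "tvec" (3), from world to camera coordinates, as OpenCV has them. Camera axes: x right, y down, z forward; pixel columns grow to the right and rows downward; lengths in m; the calibration is good to about 2 mm. A picture is of the moment at which its call begins. There is no depth.
- workorder.sign_off(): hands the job in; it is judged then, once.
Trained networks look in a picture, given as the dict that the camera call returned (one of the last four; its "shot" number tells which), for a name from the list of things; names that differ only in an ending like _2 or _b are one class to them, and where a whole thing is asked for, a point or a joint stands for the part that bears it (a point fixed in the world has none). Each returns a list of dicts, best first, with "score" (0 to 1); they miss things now and then, are a little off and sometimes report something else, mostly with a low value. They report only what shows in the picture. A call takes as long as a camera call. They do not tell look-alikes from the thing itself.
- spotter.spot_in(thing, picture): "location" ([x, y, z] in m, in world coordinates, good to about 4 mm: the middle of the surface that is visible of it).
The state is a dict: "time": time; "q": joint angles; "qd": joint speeds; "effort": joint torques, N m; "eef_pos": TCP position; "orientation": TCP orientation; "ft_force": force on the tool from outside, world axes, zero at the start; "moment": the same for the moment, N m; "finger_gap": opening from 0.0 (shut) to 1.0 (fully open); "grip_force": force on a finger pad.
Only numpy, scipy, OpenCV 4.12 (cv2) and the standard library are available. Lean on these libraries where they do the work, as an engineer would, in place of code of your own. Each camera call takes 0.05 s, during which the arm holds its last target. There are 200 camera calls.

### The job

A green offcut of square tube is lying in the way between the guide rails of the welding fixture: put it in the yellow scrap bin. Then slide the L-shaped bracket along between the rails, without lifting or tipping it, until it sits fully home against the blue end stop, and after that swing the red hold-down arm (the one with the orange handle) over the bracket as far as it goes. Leave the other things on the bench where they are.

Things in the scene. Friction and masses are not known exactly. Their poses are not given: they have to be found in the camera images.
- fixture: welding fixture bolted to the bench: dark steel base plate 300 x 170 x 12 mm with two aluminium guide rails along its x axis (10 mm wide, 10 mm high, inner faces at y = +-37 mm, from x = -150 to +130 mm) and a blue end stop (10 mm high) whose face is at x = +130 mm. Origin at the centre of the plate's underside; x points along the rails to the stop, z up; the floor of the lane is at z = 12 mm
- stop_face (a point): centre of the bottom edge of the end stop's face, on the floor of the lane; axes as the fixture's. When the bracket is home its origin lies 50 mm before this point (x = -50 mm)
- bracket: loose brass-coloured steel L-bracket, about 0.6 kg, lying in the lane: base 100 (x) x 70 (y) x 8 mm with an upright 8 mm thick, 55 mm high in all, 70 mm wide, along its rear edge (outer face at x = -50 mm). Origin at the centre of the base's underside; x points towards the stop, z up
- offcut: loose green square-tube offcut, 50 mm long along its x axis, 30 mm wide (y), 30 mm high (z), wall 3 mm, open ends, about 0.12 kg, lying flat in the lane between the bracket and the stop. Origin at the centre of its underside
- scrap_bin: yellow open scrap bin, fixed, 160 (x) x 140 (y) x 50 mm high, wall and floor 4 to 5 mm, empty. Origin at the centre of its underside, z up. It may stand on either side of the fixture; the blue bin of the same size is not the scrap bin
- holddown (a joint): angle of the red hold-down arm about the vertical pivot beside the lane, rad: 0 swung right out, 1.92 fully over the bracket, at its end, square across the lane. It grows clockwise seen from above; in the fixture's frame the arm points at angle 0.35 - value from the x axis. Turns with light friction and stays where left
- holddown_handle (a point): middle of the orange upright round handle on the arm, 16 mm in diameter, standing from 27 mm below to 20 mm above this point; 75 mm from the pivot axis. The arm (18 mm wide, 8 mm thick) lies below it; its pad passes 4 mm above the bracket's base
- holddown_pivot (a point): point on the pivot axis of the hold-down arm, at the underside of the arm, 30 mm above the bench; fixture frame x = 80, y = 62 mm. Axes as the fixture's
- parts_bin: blue open bin with rods in it, fixed, 160 x 140 x 50 mm: not to be used. Origin at the centre of its underside
- grinder: yellow angle grinder, 110 mm disc, lying; a bystander, to be left alone
- drill: yellow and black cordless drill standing on its battery, 190 mm tall; a bystander, to be left alone
- hammer: hammer, lying; a bystander, to be left alone
- brush: hand brush, lying; a bystander, to be left alone
- wrench: steel wrench, lying; a bystander, to be left alone
- spray_can: grey spray can with a pale label, 66 mm across, 190 mm tall; a bystander, to be left alone
- magnet_square: red L-shaped magnetic welding square, 18 mm thick; a bystander, to be left alone
Things that resemble listed ones, but are neither listed nor needed, are in the scene too. What is meant by the bracket is not black, and is the larger of those in its own colour. There is more than one size of the offcut; the job needs the smaller.

How it is judged:
By the outcome, as a careful person would: the job done as asked, in the order asked, and still so for the second after the job is handed in, with the robot touching nothing.
It also fails if it takes over 72 s, if anything falls off the work surface, if the arm or the gripper's body presses on something with over 40 N, if the wrist force passes 120 N, or if a joint passes its speed limit or range.

## Working session

There is one attempt and no reset: what is moved stays moved. The work goes in short steps, Python scripts to look and compute and a shell command to move; the robot and the scene stay as the last step left them, time stands still between calls to the robot, and variables do not carry over. Pictures are saved under pics/ and viewed, at most 10 in all, crops included, and the job is handed in when it is done.

```bash
mkdir -p pics; cat > h.py <<'E'
import numpy as np, cv2
from plant import status, vision, workorder, spotter, robot
def cap(n,f=None):
    p=vision.capture(n)
    if f: cv2.imwrite('pics/'+f,p['color'][:,:,::-1])
    return p
def proj(p,X):
    return cv2.projectPoints(np.array(X,float).reshape(-1,1,3),p['rvec'],p['tvec'],p['K'],None)[0].reshape(-1,2)
def ray(p,uv,z):
    R=cv2.Rodrigues(p['rvec'])[0]; c=-R.T@np.ravel(p['tvec'])
    out=[]
    for u,v in np.reshape(uv,(-1,2)):
        d=R.T@np.linalg.inv(p['K'])@[u,v,1]; out.append(c+d*(z-c[2])/d[2])
    return np.array(out)
E
python3 - <<'E'
from h import *
ps={n:cap(n,n+'1.png') for n in('scene','top')}
for n,p in ps.items():
    R=cv2.Rodrigues(p['rvec'])[0];print(n,(-R.T@np.ravel(p['tvec'])).round(3))
    for t in ['fixture','bracket','offcut','scrap_bin','parts_bin','holddown','holddown_handle']:
        for d in spotter.spot_in(t,p): print(n,t,round(d['score'],2),np.round(d['location'],3),proj(p,d['location']).round().astype(int).tolist())
print(status.get_obs()['time'],robot.hold_point_z)
E
```

```text
scene [1.423 0.525 0.945]
scene fixture 0.83 [0.58  0.009 0.009] [[312, 261]]
scene bracket 0.77 [ 0.541 -0.09   0.018] [[284, 233]]
scene bracket 0.68 [ 0.322 -0.082  0.002] [[333, 191]]
scene bracket 0.68 [ 0.698 -0.315  0.014] [[167, 242]]
scene offcut 0.63 [0.577 0.037 0.04 ] [[324, 254]]
scene offcut 0.62 [0.61  0.212 0.043] [[389, 291]]
scene scrap_bin 0.56 [ 0.449 -0.357  0.022] [[217, 179]]
scene parts_bin 0.73 [0.576 0.037 0.042] [[324, 253]]
scene parts_bin 0.57 [0.466 0.339 0.02 ] [[470, 278]]
scene holddown 0.71 [0.508 0.111 0.038] [[368, 248]]
scene holddown 0.48 [ 0.639 -0.469  0.117] [[126, 173]]
scene holddown_handle 0.67 [0.51  0.108 0.038] [[366, 248]]
scene holddown_handle 0.18 [ 0.452 -0.355  0.024] [[217, 179]]
top [0.334 0.027 1.361]
top fixture 0.74 [ 0.545 -0.014  0.015] [[339, 239]]
top fixture 0.68 [0.51  0.097 0.042] [[296, 250]]
top bracket 0.84 [ 0.333 -0.086  0.003] [[366, 321]]
top bracket 0.6 [ 0.538 -0.073  0.022] [[362, 241]]
top bracket 0.57 [ 0.694 -0.297  0.009] [[445, 186]]
top bracket 0.42 [0.482 0.358 0.02 ] [[196, 261]]
top offcut 0.73 [0.591 0.211 0.044] [[252, 218]]
top scrap_bin 0.83 [ 0.464 -0.358  0.006] [[470, 272]]
top scrap_bin 0.66 [ 0.537 -0.074  0.021] [[362, 242]]
top parts_bin 0.81 [0.479 0.36  0.018] [[195, 262]]
top holddown 0.68 [0.481 0.359 0.017] [[195, 261]]
top holddown 0.62 [0.508 0.097 0.041] [[296, 251]]
top holddown_handle 0.55 [0.505 0.097 0.043] [[296, 252]]
0.8 0.0188
```

View pics/scene1.png

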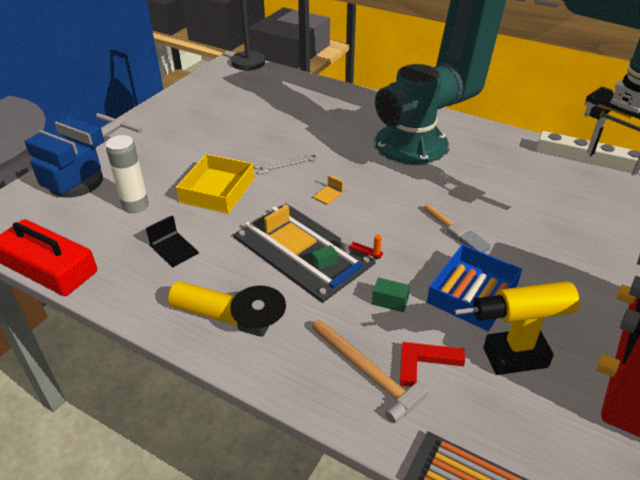

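View pics/top1.png

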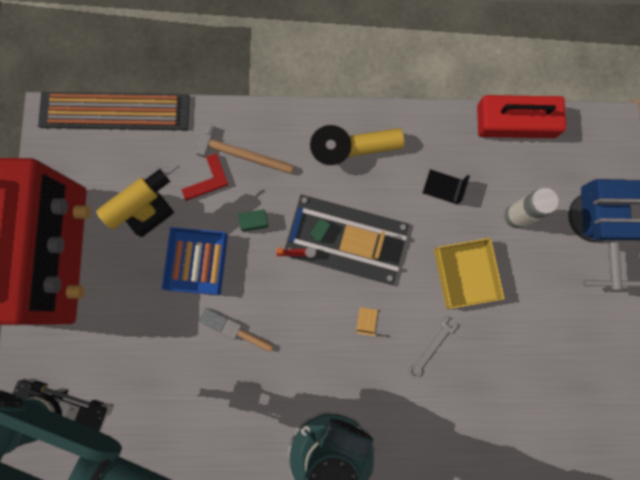

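The scene view shows the fixture with the bracket at (284,233), the small offcut at (324,256), the blue stop at (350,272) and the orange handle at (377,243). The yellow bin is at (217,183).

- **Bracket candidates (top view):** the one in the lane at (362,241), a small orange one at (367,321) and a black one at (445,186). I choose the lane one.
- **Offcut candidates (top view):** the one in the lane at (322,230) and a larger one outside at (253,220). I choose the lane one.
- **Bins (top view):** yellow at (470,272), blue at (195,262). I choose yellow.

Next I'll check this in a close crop.

```bash
python3 - <<'E'
import cv2,numpy as np
a=cv2.imread('pics/top1.png')[185:290,280:420]; b=cv2.imread('pics/scene1.png')[195:305,225:390]
A=cv2.resize(a,None,fx=5.7,fy=5.7,interpolation=cv2.INTER_CUBIC); B=cv2.resize(b,None,fx=4.8,fy=4.8,interpolation=cv2.INTER_CUBIC)
cv2.imwrite('pics/ctop.png',A); cv2.imwrite('pics/csc.png',B)
E
```

```text
(no output)
```

View pics/ctop.png

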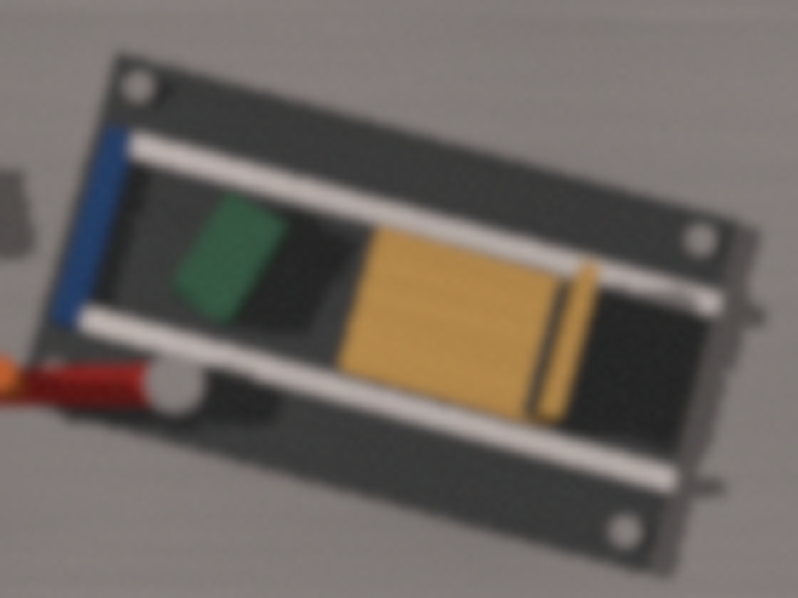

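View pics/csc.png

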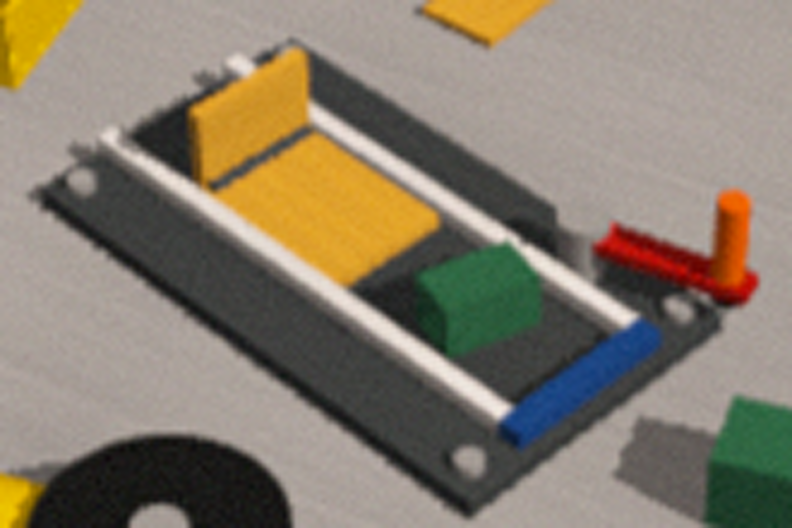

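The crops confirm it. The small tube lies loose in the lane at crop (230,258), the brass bracket is at (470,325) with its upright to the rear, and the arm is swung out with its handle past the end of the plate. Now I'll fit the poses.

```bash
cat > fit.py <<'E'
from h import *
from scipy.optimize import least_squares
ps={n:cap(n) for n in('scene','top')}
T=lambda l:[((x+.5)/5.7-.5+280,(y+.5)/5.7-.5+185) for x,y in l]
S=lambda l:[((x+.5)/4.8-.5+225,(y+.5)/4.8-.5+195) for x,y in l]
def fit(Xt,ut,Xs,us,g):
    def tf(v,X): 
        c,s=np.cos(v[2]),np.sin(v[2]);X=np.array(X,float)/1000
        return np.c_[v[0]+c*X[:,0]-s*X[:,1],v[1]+s*X[:,0]+c*X[:,1],X[:,2]]
    def f(v):
        r=[]
        if Xt:r.append((proj(ps['top'],tf(v,Xt))-T(ut)).ravel())
        if Xs:r.append((proj(ps['scene'],tf(v,Xs))-S(us)).ravel())
        return np.concatenate(r)
    o=least_squares(f,g,loss='soft_l1'); return o.x,f(o.x).reshape(-1,2).round(1)
E
python3 - <<'E'
from fit import *
Xt=[(150,-85,12),(-150,-85,12),(-150,85,12),(-150,-47,22),(-150,47,22),(130,-37,22),(130,37,22)]
ut=[(118,55),(738,222),(655,575),(723,290),(672,492),(128,160),(82,308)]
Xs=[(-150,-85,12),(-150,85,12),(150,85,12),(150,-85,12)]
us=[(40,195),(292,40),(718,318),(470,508)]
F,r=fit(Xt,ut,Xs,us,[.55,-.01,1.3]);print('fix',F,r.tolist())
for a,b in(((Xt,ut),([],[])),(([],[]),(Xs,us))): print(fit(*a,*b,F)[0].round(4))
# bracket: base front corners top z=20, upright top corners z=67
Xt=[(50,-35,20),(50,35,20),(-50,-35,67),(-50,35,67)]
ut=[(376,228),(340,368),(598,265),(562,420)]
Xs=[(50,-35,20),(50,35,20),(-50,-35,67),(-50,35,67)]
us=[(348,286),(438,215),(190,108),(305,48)]
B,r=fit(Xt,ut,Xs,us,[.54,-.07,F[2]]);print('brk',B,r.tolist())
# offcut
p=ps['top'];h=cv2.cvtColor(p['color'],cv2.COLOR_RGB2HSV)
def mask(p,box,lo,hi):
    m=cv2.inRange(cv2.cvtColor(p['color'],cv2.COLOR_RGB2HSV),lo,hi);k=np.zeros_like(m);u0,u1,v0,v1=box;k[v0:v1,u0:u1]=m[v0:v1,u0:u1];return k
m=mask(p,(300,340,210,250),(50,80,30),(90,255,255))
v,u=np.nonzero(m);w=ray(p,np.c_[u,v],.042)[:,:2];print('off',len(u),cv2.minAreaRect((w*1000).astype(np.float32)))
# yellow bin rim
m=mask(p,(425,515,225,320),(20,100,60),(35,255,255))
v,u=np.nonzero(m);w=ray(p,np.c_[u,v],.05)[:,:2];print('bin',cv2.minAreaRect((w*1000).astype(np.float32)))
# handle
for n,b in(('top',(270,300,240,262)),('scene',(370,385,230,262))):
    q=ps[n];m=mask(q,b,(6,180,150),(14,255,255));v,u=np.nonzero(m);print(n,len(u),u.mean(),v.mean(),u.min(),u.max(),v.min(),v.max(),ray(q,[u.mean(),v.mean()],.06 if n=='scene' else .08).round(4))
c,s=np.cos(F[2]),np.sin(F[2]);R=np.array([[c,-s],[s,c]])
P=F[:2]+R@[.08,.062];print('pivot',P)
for val in(0,.1,1.92):
    a=F[2]+.35-val;print('handle',val,P+.075*np.array([np.cos(a),np.sin(a)]))
print('inlane off',R.T@(np.array([.577,.037])-F[:2]),'brk',R.T@(B[:2]-F[:2]),B[2]-F[2], 'home',F[:2]+R@[.08,0])
E
```

```text
fix [ 0.54807959 -0.0331944   1.31647159] [[0.1, -1.2], [0.4, -1.1], [-0.7, -1.1], [0.2, 0.0], [0.4, -0.9], [0.6, -1.5], [1.0, -0.6], [0.8, -2.6], [0.9, -1.7], [2.5, -2.5], [1.5, -2.6]]
[ 0.5454 -0.0325  1.3206]
[ 0.5562 -0.0318  1.3131]
brk [ 0.53886768 -0.06995272  1.3173847 ] [[0.1, -0.9], [-0.5, -0.0], [0.1, -0.5], [-0.4, -1.2], [-1.2, -1.7], [1.9, -1.4], [1.2, -0.2], [-0.5, -1.1]]
off 221 ((564.412109375, 36.69610595703125), (29.460189819335938, 51.93804168701172), 57.631011962890625)
bin ((457.1277770996094, -342.7650146484375), (161.16995239257812, 152.71653747558594), 10.678528785705566)
top 16 279.5625 250.8125 278 282 249 253 [[0.5031 0.1362 0.08  ]]
scene 93 377.6989247311828 244.2258064516129 374 380 235 254 [[0.509  0.1354 0.06  ]]
pivot [0.50820127 0.05983097]
handle 0 [0.50103657 0.13448797]
handle 0.1 [0.50852562 0.13483027]
handle 1.92 [0.58080378 0.04101939]
inlane off [ 0.07521263 -0.0103298 ] brk [-0.03789357 -0.00033251] 0.0009131134738538105 home [0.56820694 0.04423227]
```

```bash
cat > st.py <<'E'
from h import *
from scipy.spatial.transform import Rotation as Ro
def st():
    o=status.get_obs();q=o['orientation'];R=Ro.from_quat([*q[1:],q[0]]).as_matrix()
    print('t',round(o['time'],2),'p',np.round(o['eef_pos'],4),'yang',round(np.degrees(np.arctan2(R[1,1],R[0,1])),1),'z',R[:,2].round(3),'q',np.round(o['q'],2),'gap',round(o['finger_gap'],3),'gf',round(o['grip_force'],1),'F',np.round(o['ft_force'],1));return o,R
if __name__=='__main__': st()
E
python3 st.py
python3 - <<'E'
from fit import *
Xt=[(50,-35,20),(50,35,20),(-50,-35,67),(-50,35,67)]
ut=[(376,228),(340,368),(598,265),(562,420)]
us=[(348,286),(438,215),(190,108),(305,48)]
print(fit(Xt,ut,[],[],[.54,-.07,1.3])[0],fit([],[],Xt,us,[.54,-.07,1.3])[0])
p=ps['scene']
# offcut top face corners in scene crop
print('off scene top',ray(p,S([(415,272),(508,243),(540,290),(445,308)]),.042).round(4).tolist(), 'bot',ray(p,S([(452,355),(540,325)]),.012).round(4).tolist())
E
```

```text
t 0.9 p [0.1624 0.5255 0.2055] yang 72.8 z [ 0.  0. -1.] q [ 1.17  0.09  1.37  0.    1.68 -0.1 ] gap 0.997 gf 0.0 F [-0.   0.5 -0.4]
[ 0.53709832 -0.07035689  1.31869484] [ 0.54280063 -0.06867443  1.30305134]
off scene top [[0.585, 0.0098, 0.042], [0.5462, 0.0372, 0.042], [0.5669, 0.0657, 0.042], [0.599, 0.034, 0.042]] bot [[0.5973, 0.0365, 0.012], [0.5595, 0.0621, 0.012]]
```

```bash
python3 -m jog '[[[0.81,-0.976,-0.05],[0,0,-0.088],0.65],[[0.81,-0.976,-0.05],[0,0,-0.088],0.65],[[0.81,-0.976,-0.05],[0,0,-0.088],0.65],[[0.81,-0.976,-0.05],[0,0,-0.088],0.65],[[0.81,-0.976,-0.05],[0,0,-0.088],0.65],[[0.81,-0.976,-0.05],[0,0,-0.088],0.65],[[0.81,-0.976,-0.05],[0,0,-0.088],0.65],[[0.81,-0.976,-0.05],[0,0,-0.088],0.65]]' 25; python3 st.py
```

```text
time: 1.67
eef_pos: [0.376, 0.2675, 0.1926]
orientation: [0.0, 0.284, 0.959, 0.0]
ft_force: [0.4, 1.0, -0.2]
finger_gap: 0.654
grip_force: 0.0
t 1.67 p [0.376  0.2675 0.1926] yang 57.0 z [ 0.001  0.001 -1.   ] q [ 0.5  -0.11  1.59  0.    1.66 -0.5 ] gap 0.654 gf 0.0 F [ 0.4  1.  -0.2]
```

```bash
python3 -m jog '[[[0.38,-0.46,-0.18],[0,0,0],0.65],[[0.38,-0.46,-0.18],[0,0,0],0.65],[[0.38,-0.46,-0.18],[0,0,0],0.65],[[0.38,-0.46,-0.18],[0,0,0],0.65],[[0.38,-0.46,-0.18],[0,0,0],0.65],[[0.38,-0.46,-0.18],[0,0,0],0.65],[[0.38,-0.46,-0.18],[0,0,0],0.65],[[0.38,-0.46,-0.18],[0,0,0],0.65]]' >/dev/null; python3 - <<'E'
from st import *
o,R=st();p=cap('scene')
g=np.array(o['eef_pos']);y=R[:,1]
print(proj(p,[g,g+.03*y,g-.03*y]).round(1).tolist())
b=p['color'][160:300,250:410];cv2.imwrite('pics/s2.png',cv2.resize(b,None,fx=4.9,fy=4.2,interpolation=cv2.INTER_CUBIC)[:,:,::-1])
E
```

```text
t 2.33 p [0.5665 0.0352 0.1003] yang 56.8 z [-0.001 -0.001 -1.   ] q [-0.04  0.17  1.49 -0.    1.48 -1.03] gap 0.649 gf 0.0 F [-0.7  0.1 -0. ]
[[325.2, 230.3], [331.6, 238.5], [319.0, 222.3]]
```

View pics/s2.png

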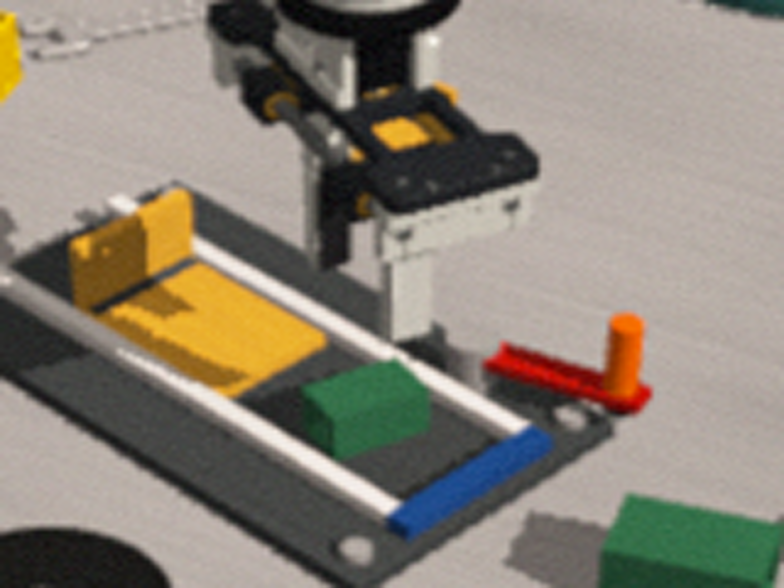

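The fingers straddle the small offcut: near tip at (333,240) against a predicted (332,239), so the calibration agrees. Descending.

```bash
python3 -m jog '[[[0.005,0.004,-0.08],[0,0,0],0.65],[[0.005,0.004,-0.12],[0,0,0],0.65],[[0.005,0.004,-0.164],[0,0,0],0.65],[[0.005,0.004,-0.164],[0,0,0],0.65],[[0.005,0.004,-0.164],[0,0,0],0.0],[[0.005,0.004,-0.164],[0,0,0],0.0],[[0.005,0.004,-0.164],[0,0,0],0.0],[[0.005,0.004,-0.164],[0,0,0],0.0]]' 25 >/dev/null; python3 st.py
```

```text
t 3.05 p [0.569  0.0412 0.0226] yang 57.0 z [ 0.004 -0.    -1.   ] q [-0.03  0.23  1.57 -0.    1.33 -1.02] gap 0.404 gf 0.7 F [-0.5 -1.5  1. ]
```

```bash
python3 -m jog '[[[0,0,0],[0,0,0],0.0],[[0,0,0],[0,0,0],0.0],[[0,0,0.06],[0,0,0],0.0],[[0,0,0.12],[0,0,0],0.0],[[0,0,0.2],[0,0,0],0.0],[[0,0,0.25],[0,0,0],0.0],[[0,0,0.25],[0,0,0],0.0]]' 25 >/dev/null; python3 st.py
```

```text
t 3.63 p [0.5716 0.0413 0.1532] yang 57.0 z [ 0.014  0.    -1.   ] q [-0.03  0.14  1.41  0.    1.57 -1.02] gap 0.315 gf 25.0 F [0.5 1.3 0.1]
```

```bash
python3 -m jog '[[[-0.23,-0.786,0.02],[0,0,0],0.0],[[-0.23,-0.786,0.02],[0,0,0],0.0],[[-0.23,-0.786,0.02],[0,0,0],0.0],[[-0.23,-0.786,0.02],[0,0,0],0.0],[[-0.23,-0.786,0.02],[0,0,0],0.0],[[-0.23,-0.786,0.02],[0,0,0],0.0],[[-0.23,-0.786,0.02],[0,0,0],0.0],[[-0.23,-0.786,0.02],[0,0,0],0.0]]' >/dev/null; python3 st.py
```

```text
t 4.3 p [ 0.4726 -0.2798  0.1517] yang 57.0 z [-0.001  0.002 -1.   ] q [-0.64  0.1   1.46  0.    1.58 -1.63] gap 0.315 gf 25.0 F [ 0.8 -1.1 -1.9]
```

```bash
python3 -m jog '[[[-0.028,-0.138,0],[0,0,0],0.0],[[-0.028,-0.138,0],[0,0,0],0.0],[[-0.028,-0.138,0],[0,0,0],0.0],[[-0.028,-0.138,-0.08],[0,0,0],0.0],[[-0.028,-0.138,-0.16],[0,0,0],0.0],[[-0.028,-0.138,-0.22],[0,0,0],0.0],[[-0.028,-0.138,-0.255],[0,0,0],0.0],[[-0.028,-0.138,-0.255],[0,0,0],0.0]]' >/dev/null; python3 - <<'E'
from st import *
st();p=cap('scene');b=p['color'][110:240,150:280]
cv2.imwrite('pics/s3.png',cv2.resize(b,None,fx=4.5,fy=4.5,interpolation=cv2.INTER_CUBIC)[:,:,::-1])
E
```

```text
t 4.97 p [ 0.4562 -0.3432  0.0186] yang 57.0 z [-0.01  0.01 -1.  ] q [-0.74  0.25  1.56  0.    1.34 -1.74] gap 0.315 gf 25.0 F [-0.2  1.1 -2.1]
```

View pics/s3.png

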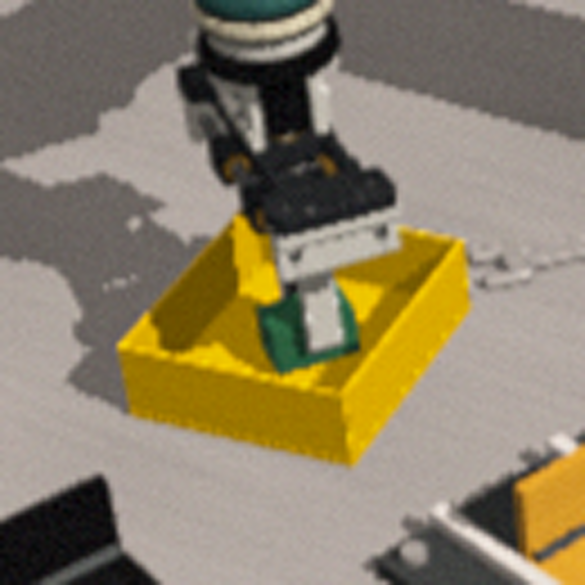

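The offcut is within the bin walls, at crop (310,330). Releasing and rising.

```bash
python3 -m jog '[[[0,0,0],[0,0,0],0.55],[[0,0,0],[0,0,0],0.55],[[0,0,0],[0,0,0],0.55],[[0,0,0.06],[0,0,0],0.55],[[0,0,0.14],[0,0,0],0.55],[[0,0,0.22],[0,0,0],0.55],[[0,0,0.28],[0,0,0],0.55],[[0,0,0.28],[0,0,0],0.55]]' >/dev/null; python3 - <<'E'
from st import *
st();p=cap('top');q=cap('scene')
for d in spotter.spot_in('offcut',p)+spotter.spot_in('offcut',q): print(d['score'],np.round(d['location'],3))
E
```

```text
t 5.68 p [ 0.4638 -0.3509  0.1776] yang 57.0 z [ 0.015 -0.013 -1.   ] q [-0.75  0.15  1.36  0.    1.62 -1.74] gap 0.547 gf 0.0 F [ 1.3 -1.   1.2]
0.79 [0.594 0.211 0.045]
0.53 [ 0.463 -0.344  0.035]
0.92 [0.609 0.211 0.04 ]
0.85 [ 0.468 -0.345  0.028]
0.58 [0.632 0.483 0.156]
```

```bash
python3 -m jog '[[[0.12,0.41,0],[0,0,-0.397],0.15],[[0.12,0.41,0],[0,0,-0.397],0.15],[[0.12,0.41,0],[0,0,-0.397],0.15],[[0.12,0.41,0],[0,0,-0.397],0.15],[[0.12,0.41,0],[0,0,-0.397],0.15],[[0.12,0.41,0],[0,0,-0.397],0.15],[[0.12,0.41,0],[0,0,-0.397],0.15],[[0.12,0.41,0],[0,0,-0.397],0.15]]' >/dev/null; python3 st.py
```

```text
t 6.55 p [ 0.5194 -0.1404  0.1638] yang 2.1 z [-0.004  0.002 -1.   ] q [-0.37  0.08  1.47  0.    1.6  -0.41] gap 0.15 gf 0.0 F [-0.3 -0.1 -0.7]
```

```bash
python3 -m jog '[[[0,0,0],[0,0,-0.08],0.15],[[0,0,0],[0,0,-0.08],0.15],[[0,0,-0.05],[0,0,-0.08],0.15],[[0,0,-0.12],[0,0,-0.08],0.15],[[0,0,-0.12],[0,0,-0.08],0.15]]' >/dev/null; python3 st.py
```

```text
t 6.97 p [ 0.5142 -0.1404  0.0968] yang -12.2 z [-0.016  0.006 -1.   ] q [-0.37  0.11  1.56 -0.    1.49 -0.16] gap 0.149 gf 0.0 F [-2.4  0.  -1.2]
```

```bash
python3 -m jog '[[[0,0,0],[0,0,-0.01],0.15],[[0,0,0],[0,0,-0.01],0.15]]' >/dev/null; python3 - <<'E'
from st import *
o,R=st();p=cap('scene')
g=np.array(o['eef_pos']);y=R[:,1]
print(proj(p,[g,g+.02*y,g-.02*y]).round(1).tolist(), proj(p,[[.5265,-.1184,.067],[.514,-.143,.02],[.520,-.1426,.012]]).round(1).tolist())
b=p['color'][180:290,225:375];cv2.imwrite('pics/s4.png',cv2.resize(b,None,fx=5,fy=5,interpolation=cv2.INTER_CUBIC)[:,:,::-1])
E
```

```text
t 7.13 p [ 0.519  -0.1422  0.1047] yang -14.0 z [-0.003  0.001 -1.   ] q [-0.37  0.11  1.55  0.    1.49 -0.13] gap 0.149 gf 0.0 F [-0.5 -0.6  0.2]
[[268.9, 192.4], [262.4, 196.2], [275.3, 188.7]] [[276.6, 210.1], [271.9, 219.4], [270.8, 223.3]]
```

View pics/s4.png

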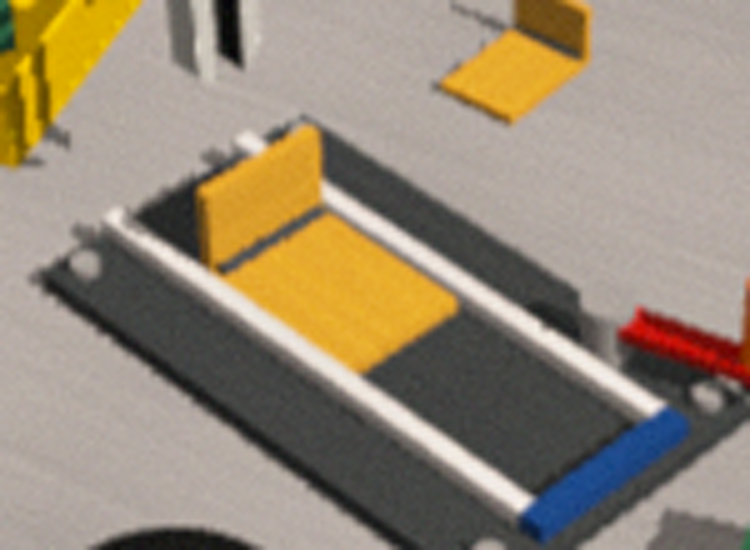

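```bash
python3 -m jog '[[[0,0,-0.06],[0,0,0],0.15],[[0,0,-0.12],[0,0,0],0.15],[[0,0,-0.165],[0,0,0],0.15],[[0,0,-0.165],[0,0,0],0.15],[[0.008,0.032,-0.165],[0,0,0],0.15],[[0.012,0.048,-0.165],[0,0,0],0.15],[[0.016,0.064,-0.165],[0,0,0],0.15],[[0.016,0.064,-0.165],[0,0,0],0.15]]' >/dev/null; python3 st.py
```

```text
t 7.85 p [ 0.5294 -0.1095  0.0251] yang -13.9 z [ 0.003  0.    -1.   ] q [-0.31  0.17  1.65  0.    1.32 -0.07] gap 0.152 gf 0.0 F [ 0.7  0.4 -0. ]
```

```bash
python3 -m jog '[[[0.006,0.022,0],[0,0,0],0.15],[[0.011,0.044,0],[0,0,0],0.15],[[0.017,0.066,0],[0,0,0],0.15],[[0.023,0.088,0],[0,0,0],0.15],[[0.028,0.11,0],[0,0,0],0.15],[[0.034,0.132,0],[0,0,0],0.15],[[0.04,0.154,0],[0,0,0],0.15],[[0.04,0.154,0],[0,0,0],0.15]]' ; python3 st.py; python3 - <<'E'
from st import *
for n in('scene','top'):
    p=cap(n)
    for d in spotter.spot_in('bracket',p): print(n,d['score'],np.round(d['location'],3))
E
```

```text
time: 8.52
eef_pos: [0.5492, -0.0314, 0.0246]
orientation: [0.0, 0.787, 0.617, 0.001]
ft_force: [-0.2, 0.4, 0.6]
finger_gap: 0.151
grip_force: 0.0
t 8.52 p [ 0.5492 -0.0314  0.0246] yang -13.9 z [ 0.002  0.002 -1.   ] q [-0.16  0.19  1.62  0.    1.33  0.08] gap 0.151 gf 0.0 F [-0.2  0.4  0.6]
scene 0.74 [ 0.697 -0.315  0.013]
scene 0.57 [ 0.314 -0.072  0.005]
scene 0.51 [0.584 0.011 0.013]
top 0.97 [ 0.695 -0.295  0.004]
top 0.79 [0.569 0.053 0.02 ]
top 0.77 [ 0.333 -0.095  0.003]
```

```bash
python3 -m jog '[[[0.002,0.007,0],[0,0,0],0.15],[[0.0035,0.014,0],[0,0,0],0.15],[[0.005,0.02,0],[0,0,0],0.15],[[0.0065,0.025,0],[0,0,0],0.15],[[0.0075,0.029,0],[0,0,0],0.15],[[0.008,0.031,0],[0,0,0],0.15],[[0.008,0.031,0],[0,0,0],0.15]]' >/dev/null; python3 st.py
python3 -m jog '[[[0.0005,0.002,0],[0,0,0],0.15],[[0.001,0.004,0],[0,0,0],0.15],[[0.001,0.004,0],[0,0,0],0.15]]' >/dev/null; python3 st.py
python3 - <<'E'
from st import *
o=status.get_obs()
for n in('scene','top'):
    p=cap(n); cv2.imwrite('pics/h_%s.png'%n,p['color'][:,:,::-1])
a=cv2.imread('pics/h_scene.png')[205:290,260:385];b=cv2.imread('pics/h_top.png')[190:270,275:395]
f=lambda x:cv2.resize(x,(750,300) if 0 else (400,int(400*x.shape[0]/x.shape[1])),interpolation=cv2.INTER_CUBIC)
A=cv2.resize(a,(800,544)[:2],interpolation=cv2.INTER_CUBIC)
cv2.imwrite('pics/home.png',A)
E
```

```text
t 9.3 p [ 0.552  -0.0179  0.0233] yang -14.0 z [-0.  0. -1.] q [-0.14  0.2   1.62  0.    1.33  0.11] gap 0.148 gf 1.2 F [-0.2 -2.5 -1. ]
t 9.55 p [ 0.5525 -0.0159  0.0233] yang -14.0 z [-0.  0. -1.] q [-0.13  0.2   1.62  0.    1.33  0.11] gap 0.151 gf 1.2 F [-0.7 -1.5 -2. ]
```

View pics/home.png

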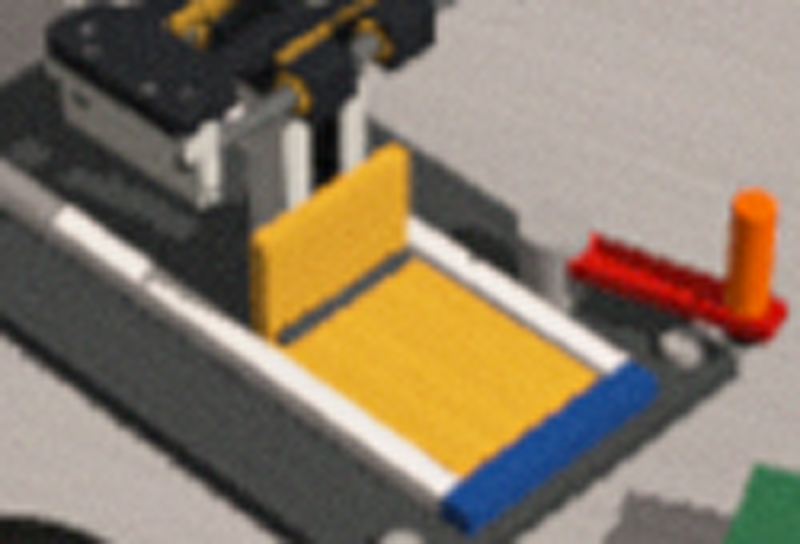

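The bracket sits flat and nearly at the stop, with its base edge reaching the blue bar at crop (530,430). I'll creep forward until the force rises.

```bash
for i in 1; do python3 -m jog '[[[0.0005,0.002,0],[0,0,0],0.15],[[0.001,0.004,0],[0,0,0],0.15],[[0.001,0.004,0],[0,0,0],0.15]]' >/dev/null; python3 st.py; python3 -m jog '[[[0.0005,0.002,0],[0,0,0],0.15],[[0.001,0.004,0],[0,0,0],0.15],[[0.001,0.004,0],[0,0,0],0.15]]' >/dev/null; python3 st.py; done
```

```text
t 9.9 p [ 0.553  -0.0138  0.0234] yang -14.0 z [-0.  0. -1.] q [-0.13  0.2   1.61  0.    1.33  0.12] gap 0.151 gf 1.0 F [-1.  -2.8 -1.6]
t 10.15 p [ 0.5529 -0.0135  0.0235] yang -14.0 z [-0.002 -0.003 -1.   ] q [-0.13  0.2   1.61 -0.    1.33  0.12] gap 0.146 gf 3.3 F [-2.4 -6.8 -0.7]
```

```bash
python3 -m jog '[[[0.0005,0.002,0],[0,0,0],0.15],[[0.001,0.004,0],[0,0,0],0.15],[[0.0015,0.006,0],[0,0,0],0.15],[[0.0015,0.006,0],[0,0,0],0.15]]' >/dev/null; python3 st.py
```

```text
t 10.48 p [ 0.5527 -0.0133  0.0239] yang -14.0 z [-0.004 -0.008 -1.   ] q [-0.12  0.2   1.61 -0.01  1.33  0.13] gap 0.15 gf 6.9 F [ -7.4 -12.8   2.3]
```

The force holds at 15 N with no motion, so the bracket is home. Backing off and going to the handle.

```bash
python3 -m jog '[[[-0.006,-0.024,0],[0,0,0],0.15],[[-0.014,-0.056,0],[0,0,0],0.15],[[-0.014,-0.056,0],[0,0,0],0.15],[[-0.014,-0.056,0.08],[0,0,0],0.15],[[-0.014,-0.056,0.16],[0,0,0],0.15],[[-0.014,-0.056,0.22],[0,0,0],0.3],[[-0.014,-0.056,0.22],[0,0,0],0.4],[[-0.014,-0.056,0.22],[0,0,0],0.4]]' >/dev/null; python3 - <<'E'
from st import *
st();ps={n:cap(n) for n in('scene','top')}
for n,p in ps.items():
    for t in('holddown_handle','bracket'):
        for d in spotter.spot_in(t,p): print(n,t,round(d['score'],2),np.round(d['location'],3))
E
```

```text
t 11.15 p [ 0.5495 -0.0363  0.1369] yang -13.9 z [ 0.007  0.    -1.   ] q [-0.17  0.11  1.49  0.    1.54  0.07] gap 0.326 gf 0.0 F [ 0.  -0.8 -0.6]
scene holddown_handle 0.68 [0.514 0.107 0.037]
scene holddown_handle 0.47 [ 0.458 -0.352  0.027]
scene bracket 0.8 [ 0.318 -0.083  0.004]
scene bracket 0.78 [ 0.695 -0.315  0.009]
scene bracket 0.68 [0.568 0.026 0.02 ]
top holddown_handle 0.77 [0.507 0.095 0.043]
top bracket 0.87 [ 0.693 -0.296  0.007]
top bracket 0.73 [0.571 0.059 0.02 ]
top bracket 0.72 [ 0.324 -0.102  0.007]
```

```bash
python3 -m jog '[[[-0.087,0.343,0],[0,0,0.108],0.4],[[-0.087,0.343,0],[0,0,0.108],0.4],[[-0.087,0.343,0],[0,0,0.108],0.4],[[-0.087,0.343,0],[0,0,0.108],0.4],[[-0.087,0.343,0],[0,0,0.108],0.4],[[-0.087,0.343,0],[0,0,0.108],0.4],[[-0.087,0.343,0],[0,0,0.108],0.4],[[-0.087,0.343,0],[0,0,0.108],0.4]]' >/dev/null; python3 - <<'E'
from st import *
o,R=st();g=np.array(o['eef_pos']);y=R[:,1];p=cap('scene')
print(proj(p,[g,g+.019*y,g-.019*y,[.504,.1355,.085],[.504,.1355,.038]]).round(1).tolist())
b=p['color'][200:280,310:420];cv2.imwrite('pics/s6.png',cv2.resize(b,None,fx=7,fy=7,interpolation=cv2.INTER_CUBIC)[:,:,::-1])
E
```

```text
t 12.12 p [0.5041 0.133  0.133 ] yang 5.4 z [-0.001 -0.001 -1.   ] q [ 0.15  0.05  1.55 -0.    1.54  0.06] gap 0.403 gf 0.0 F [ 0.8 -0.5 -0.3]
[[379.7, 217.0], [376.6, 222.2], [382.8, 211.9], [379.4, 234.4], [378.2, 250.3]]
```

View pics/s6.png

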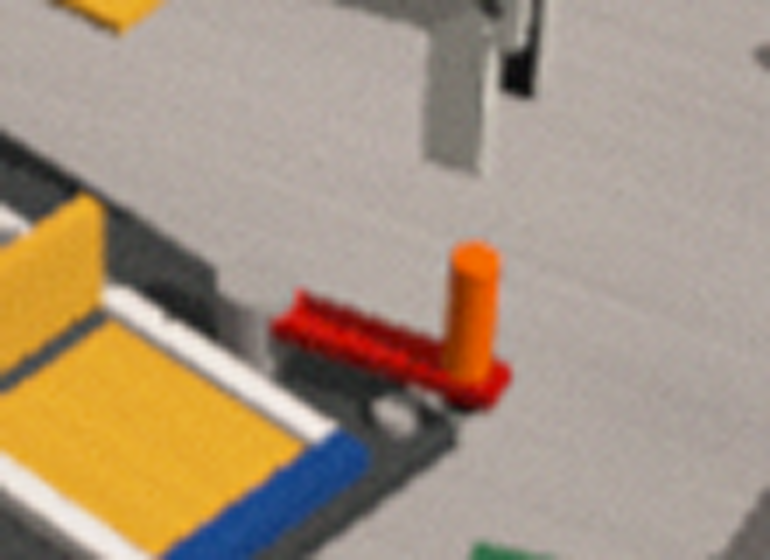

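```bash
python3 - <<'E'
from h import *
p=cap('scene');t=cap('top')
for z in(.085,.077): print(z,ray(p,[378,237.4],z).round(4),ray(t,[279.6,250.8],z).round(4))
for z in(.038,.03): print(z,ray(p,[376.7,254],z).round(4))
E
```

```text
0.085 [[0.5146 0.1372 0.085 ]] [[0.5024 0.1357 0.085 ]]
0.077 [[0.5061 0.1336 0.077 ]] [[0.5035 0.1363 0.077 ]]
0.038 [[0.5165 0.138  0.038 ]]
0.03 [[0.5086 0.1346 0.03  ]]
```

The handle is at crop (472,320), and the two views agree on (0.505, 0.135) with its top at z = 0.077. The fingers sit above it, so I'm descending around it.

```bash
python3 -m jog '[[[0.003,0.004,-0.05],[0,0,0],0.4],[[0.003,0.004,-0.1],[0,0,0],0.4],[[0.003,0.004,-0.14],[0,0,0],0.4],[[0.003,0.004,-0.172],[0,0,0],0.4],[[0.003,0.004,-0.172],[0,0,0],0.4],[[0.003,0.004,-0.172],[0,0,0],0.25],[[0.003,0.004,-0.172],[0,0,0],0.25],[[0.003,0.004,-0.172],[0,0,0],0.25]]' 5 >/dev/null; python3 - <<'E'
from st import *
o,R=st()
# arc plan: pivot, handle at angle a, lead 5 mm beyond; shifts relative to the start
P=np.array([.510,.060]);f=lambda deg:P+.075*np.array([np.cos(np.radians(deg)),np.sin(np.radians(deg))])
c=np.array([.5055,.135])
for k in range(0,120,7): a=95.5-k; print(k,((f(a)-c)/.5).round(3),round(-k/180,3))
E
```

```text
t 12.93 p [0.5067 0.1362 0.0493] yang 5.4 z [ 0.003  0.    -1.   ] q [ 0.15  0.11  1.66 -0.    1.37  0.06] gap 0.253 gf 0.0 F [0.  0.9 0. ]
0 [-0.005 -0.001] 0.0
7 [ 0.013 -0.   ] -0.039
14 [ 0.031 -0.002] -0.078
21 [ 0.049 -0.005] -0.117
28 [ 0.066 -0.011] -0.156
35 [ 0.083 -0.019] -0.194
42 [ 0.098 -0.029] -0.233
49 [ 0.112 -0.041] -0.272
56 [ 0.125 -0.055] -0.311
63 [ 0.136 -0.069] -0.35
70 [ 0.144 -0.085] -0.389
77 [ 0.151 -0.102] -0.428
84 [ 0.156 -0.12 ] -0.467
91 [ 0.159 -0.138] -0.506
98 [ 0.159 -0.157] -0.544
105 [ 0.157 -0.175] -0.583
112 [ 0.153 -0.193] -0.622
119 [ 0.147 -0.21 ] -0.661
```

```bash
python3 -m jog '[[[0.013,0,0],[0,0,-0.038],0.25],[[0.031,-0.002,0],[0,0,-0.077],0.25],[[0.049,-0.005,0],[0,0,-0.116],0.25],[[0.066,-0.011,0],[0,0,-0.155],0.25],[[0.083,-0.019,0],[0,0,-0.194],0.25],[[0.098,-0.029,0],[0,0,-0.233],0.25],[[0.112,-0.041,0],[0,0,-0.272],0.25],[[0.112,-0.041,0],[0,0,-0.272],0.25]]' >/dev/null; python3 - <<'E'
from st import *
st();p=cap('scene')
for d in spotter.spot_in('holddown_handle',p)[:2]: print(round(d['score'],2),np.round(d['location'],3))
E
```

```text
t 13.6 p [0.5632 0.1152 0.049 ] yang -43.7 z [ 0.003 -0.    -1.   ] q [ 0.1   0.22  1.54 -0.    1.38  0.87] gap 0.249 gf 0.0 F [-0.7  0.2 -0.2]
0.73 [0.561 0.114 0.043]
```

```bash
python3 -m jog '[[[0.013,-0.014,0],[0,0,-0.039],0.25],[[0.024,-0.028,0],[0,0,-0.078],0.25],[[0.032,-0.044,0],[0,0,-0.117],0.25],[[0.039,-0.061,0],[0,0,-0.156],0.25],[[0.044,-0.079,0],[0,0,-0.195],0.25],[[0.047,-0.097,0],[0,0,-0.234],0.25],[[0.047,-0.116,0],[0,0,-0.272],0.25],[[0.047,-0.116,0],[0,0,-0.272],0.25]]' >/dev/null; python3 st.py
```

```text
t 14.37 p [0.5852 0.0571 0.0483] yang -92.5 z [ 0.002 -0.    -1.   ] q [ 0.    0.25  1.5  -0.    1.39  1.62] gap 0.249 gf 0.0 F [-0.4 -0.2  0.4]
```

```bash
python3 -m jog '[[[-0.001,-0.009,0],[0,0,-0.02],0.25],[[-0.002,-0.018,0],[0,0,-0.039],0.25],[[-0.003,-0.023,0],[0,0,-0.05],0.25],[[-0.004,-0.028,0],[0,0,-0.06],0.25],[[-0.004,-0.028,0],[0,0,-0.06],0.25]]' >/dev/null; python3 st.py
```

```text
t 14.78 p [0.583  0.0444 0.0482] yang -103.0 z [ 0.001  0.    -1.   ] q [-0.02  0.24  1.51  0.    1.39  1.78] gap 0.251 gf 0.2 F [ 1.4  0.7 -0.5]
```

```bash
python3 -m jog '[[[-0.001,-0.004,0],[0,0,0],0.25],[[-0.002,-0.008,0],[0,0,0],0.25],[[-0.002,-0.008,0],[0,0,0],0.25]]' >/dev/null; python3 st.py; python3 -m jog '[[[-0.0005,-0.003,0],[0,0,0],0.25],[[-0.001,-0.005,0],[0,0,0],0.25],[[-0.001,-0.005,0],[0,0,0],0.25]]' >/dev/null; python3 st.py
```

```text
t 15.03 p [0.5819 0.04   0.0479] yang -103.1 z [ 0. -0. -1.] q [-0.03  0.24  1.51 -0.    1.39  1.77] gap 0.246 gf 0.4 F [0.4 0.2 0.8]
t 15.28 p [0.5812 0.0372 0.0475] yang -103.2 z [-0. -0. -1.] q [-0.03  0.24  1.51 -0.    1.39  1.77] gap 0.246 gf 0.4 F [0.5 0.8 0.4]
```

```bash
python3 -m jog '[[[-0.0005,-0.002,0],[0,0,0],0.25],[[-0.001,-0.004,0],[0,0,0],0.25],[[-0.001,-0.004,0],[0,0,0],0.25]]' >/dev/null; python3 st.py; python3 - <<'E'
from st import *
ps={n:cap(n) for n in('scene','top')}
for n,p in ps.items():
    for d in spotter.spot_in('holddown_handle',p)[:2]: print(n,round(d['score'],2),np.round(d['location'],3))
E
```

```text
t 15.53 p [0.5811 0.037  0.0475] yang -103.2 z [ 0.001  0.003 -1.   ] q [-0.04  0.24  1.52  0.    1.39  1.77] gap 0.252 gf 2.8 F [2.5 5.2 0.4]
scene 0.66 [0.547 0.051 0.039]
top 0.63 [0.536 0.054 0.04 ]
top 0.52 [0.554 0.037 0.018]
```

```bash
python3 -m jog '[[[-0.0005,-0.002,0],[0,0,0],0.25],[[-0.001,-0.004,0],[0,0,0],0.25],[[-0.001,-0.004,0],[0,0,0],0.25]]' >/dev/null; python3 st.py; python3 -m jog '[[[0.002,0.008,0],[0,0,0],0.25],[[0.003,0.014,0],[0,0,0],0.25],[[0.003,0.014,0],[0,0,0],0.25],[[0.003,0.014,0.05],[0,0,0],0.25],[[0.003,0.014,0.13],[0,0,0],0.25],[[0.003,0.014,0.2],[0,0,0],0.25],[[0.003,0.014,0.28],[0,0,0],0.25],[[0.003,0.014,0.28],[0,0,0],0.25]]' >/dev/null; python3 st.py; python3 -m jog '[[[-0.36,0,0.1],[0,0,0],0.25],[[-0.36,0,0.1],[0,0,0],0.25],[[-0.36,0,0.1],[0,0,0],0.25],[[-0.36,0,0.1],[0,0,0],0.25],[[-0.36,0,0.1],[0,0,0],0.25],[[-0.36,0,0.1],[0,0,0],0.25]]' >/dev/null
python3 - <<'E'
from st import *
st();ps={n:cap(n) for n in('scene','top')}
S=cv2.resize(ps['scene']['color'][205:295,255:385],(780,540),interpolation=cv2.INTER_CUBIC)
cv2.imwrite('pics/fin.png',S[:,:,::-1]);cv2.imwrite('pics/fin_top.png',ps['top']['color'][:,:,::-1])
E
```

```text
t 15.98 p [0.5811 0.0367 0.0475] yang -103.2 z [ 0.002  0.006 -1.   ] q [-0.04  0.24  1.52  0.01  1.38  1.76] gap 0.256 gf 5.0 F [ 3.4 10.4 -1.1]
t 16.65 p [0.5859 0.0395 0.1978] yang -103.3 z [ 0.017 -0.002 -1.   ] q [-0.03  0.16  1.31 -0.    1.66  1.77] gap 0.25 gf 0.0 F [ 0.5 -0.2  1.7]
t 17.15 p [0.3996 0.04   0.2399] yang -103.3 z [ 0.004 -0.001 -1.   ] q [-0.04 -0.26  1.62 -0.    1.77  1.76] gap 0.249 gf 0.0 F [1.2 0.3 0.1]
```

View pics/fin.png

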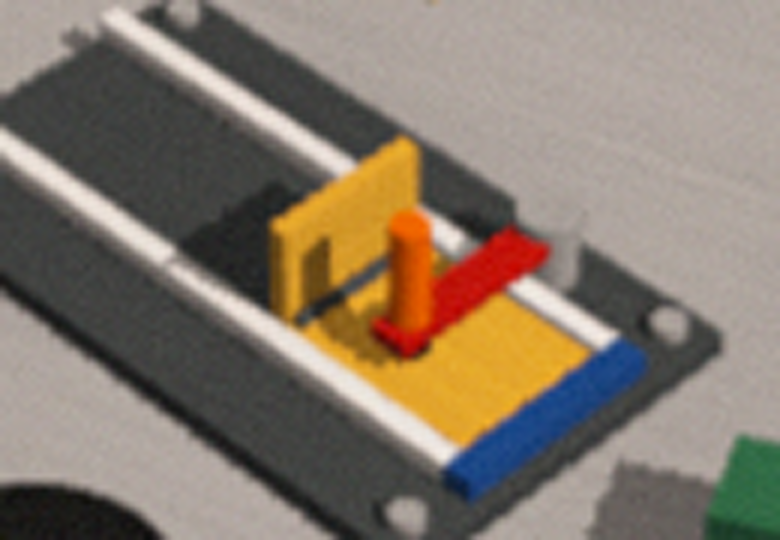

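The bracket is flush with the blue stop at crop (525,420). The red arm lies square across it, with its handle at crop (410,270), and the gripper is clear. Handing in.

```bash
python3 -m jog '[[[0,0,0],[0,0,0],0.25],[[0,0,0],[0,0,0],0.25],[[0,0,0],[0,0,0],0.25]]' >/dev/null; python3 -c "
from plant import workorder
print(workorder.sign_off())"
```

```text
the job is handed in; nothing more can be done
None
```

The job is handed in: the small green offcut is in the yellow scrap bin, the bracket is home against the blue stop, and the red hold-down arm is swung over it to its end, at about 17 s of the 72 s allowed (no verdict was returned).

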